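Index the dish carousel one hole on

ROBOT

A 7-joint arm with a two-finger parallel gripper is mounted at the origin on the work surface. World frame = base frame: x ahead of the robot, y to its left, z up, the work surface at z = 0. Lengths are in m, angles in rad, forces in N, time in s.
With the tool pointing down it reaches from about 0.425 to 1.025 m from the base axis. Payload 3.6 kg.
Tool frame: the origin (TCP) lies at the very end of the fingers, on their centre line; the grasp point (between the pads) lies arm.tcp_to_grasp behind it (arm.tcp_to_grasp is the distance from the TCP to the grasp point, in m); y points along the fingers, z is the direction in which the jaws open and shut, and the axes are right-handed (so a half turn about y gives the same grasp; the last joint's range is limited). The gripper opens to 85 mm and grips with 20 to 120 N. Pads are 22 mm wide; open, the fingers measure 114 mm over their backs; the gripper's body (76 mm by 85 mm) begins 54 mm behind the grasp point. The pads swing forward as they close: fully open they stand 13 mm farther back than shut.
Start: joints at [-1.437, 0.591, 0.048, 1.609, -0.033, 0.943, -0.034], TCP at [0.164, 0.706, 0.199] pointing down, gripper open.
Joint ranges: [-2.69, 2.69], [-0.47, 2.24], [-1.27, 1.36], [0.19, 2.51], [-1.53, 4.68], [0.08, 2.07], [-3.09, 3.09]. Speed limits (rad/s): [2.57, 2.57, 3.14, 3.14, 3.14, 3.14, 3.14].

INTERFACE

Orientations are given as a rotation vector (axis times angle).
In Python, from plant import status, imaging, ticket, arm gives the robot as it stands.
- The arm moves only by the tool send_rows, never from a script. Its argument "steps" is one flat list of numbers, 4 for each row, row after row: the shift along the tool's x, y, z in m, then the turn about the tool's y in degrees. A call has 1 to 10 rows; each row is the pose to reach, as a shift and turn from the pose commanded when the call began, along the tool's axes at that moment; what a row does not reach only later rows make up. A row lasts 1/8 s, in which the tool goes at most 62.5 mm and 10.7 degrees, less where a joint would pass 70% of its speed; a pose out of reach is approached as far as the arm can. A call with a gripper value outside its range is refused whole. "claw" is the closure, from -1 (fully open) to 1 (shut), set as the call begins (left out, the last holds). The fingers move at their own pace and stop on an object; "squeeze" is the grip in N (left out, the last holds). Time passes only in rows, so rows that repeat a pose let the fingers close. It gives the time, the measured TCP pose, the force and the opening at its end, in the units of the state.
- status.read_state(): the state, without advancing time (a new reading comes with each control period).
- imaging.snapshot(name): name is "scene" or "side" or "wrist"; returns the picture (480x640x3 uint8, blue, green, red); there is no depth.
- imaging.camera_model(name): a dict with "mtx" (3x3 intrinsics, pixels), "k1" (the pictures are not rectified: a ray, as slopes to the right and down, at radius r is drawn at 1 + k1 r^2 times it, then the intrinsics apply), "origin" and "rotation" of the camera in the world; the wrist camera has in their place "mount" (4x4, takes a point from camera to tool coordinates, whose origin is the TCP and whose axes are the tool frame's). Camera axes: x right, y down, z forward; pixel columns grow to the right and rows downward; lengths in m; the calibration is good to about 2 mm. A picture is of the moment at which its call begins: read the wrist's pose just before it. camera_model takes no time and is no camera call.
- ticket.sign_off(): hands the job in, once; it reports no verdict.
The state is a dict: "t": time; "joint_pos": joint angles; "joint_vel": joint speeds; "tau": joint torques, N m; "position": TCP position; "tcp_rot": TCP orientation; "ft_force": force on the tool from outside, world axes, zero at the start; "torque": the same for the moment, N m; "gripper_width": opening from 0.0 (shut) to 1.0 (fully open).
Only numpy, scipy, OpenCV 4.12 (cv2) and the standard library are available. Lean on these libraries where they do the work, as an engineer would, in place of code of your own. Each camera call takes 0.05 s, during which the arm holds its last target.

TASK

The divided dish (the one with crossed ribs) sits on the carousel wheel right next to the dish under the magnifier. Bring it under the magnifier: press the wheel's plunger button down with a fingertip, turn the wheel one hole on in the direction that brings this dish there, and let the plunger spring fully up into that hole so that the wheel is locked again. Do not touch the dishes, and leave everything else on the bench where it is.

Things in the scene. Friction and masses are not known exactly. Their poses are not given: they have to be found in the camera images.
- carousel: the carousel, fixed to the bench: grey round base 344 mm across, an aluminium wheel 230 mm across turning on it about the vertical axis, and round the wheel a fixed steel index ring (its top 50 mm above the bench) with eight round 10.5 mm holes 45 degrees apart, 150 mm from the axis. Origin: on the axis at bench height; its x axis points to the magnifier
- hub (a point): point on the wheel's axis, level with the wheel's top, 49 mm above the bench. Eight dish seats lie 45 degrees apart on the wheel, 78 mm from this axis
- magnifier (a point): point at the wheel's top (49 mm above the bench) straight below the middle of the magnifier, 78 mm from the hub. The magnifier is a fixed lens ring 64 mm across, its top 121 mm above the bench, on a post that stands 192 mm from the hub on the same side (top 125 mm)
- button (a point): centre of the top face of the plunger's black push button, a flat disc 26 mm across, 10 mm thick, 90 mm above the bench when up. It stands at the rim of the wheel, 128 mm from the hub, opposite the magnifier at the start, and turns with the wheel. Below it, up to 66 mm above the bench, is its 20 mm guide sleeve, fixed to the wheel
- pin (a point): tip of the plunger's 9 mm round-nosed locking pin, 150 mm from the hub, just outside the button. The pin is one piece with the button and goes up and down with it. When up, it stands from below through a hole of the index ring, its tip 2.5 mm above the ring, and locks the wheel
- plunger (a joint): m: 0 = fully up (pin in a hole), 0.012 = fully pressed. A spring lifts it, 4 N when up, 9 N fully down. The pin has left the hole from about 0.008 on. Let go between holes it stays there, the pin rubbing under the ring, and springs up on meeting a hole (the nose finds one about 2 mm off). A fingertip pressing the button down can swing the wheel round by friction
- wheel (a joint): rad: angle of the wheel, 0 at the start with the pin in its first hole, positive counter-clockwise seen from above; one hole on is 0.785 either way. The wheel turns easily (about 0.5 N at the button) and stays where it is left
- dish_viewed: plain dish, in the seat under the magnifier at the start; 55 mm across, 14 mm high, lidded; loose in its seat between low steel pins; origin: centre of its underside
- dish_divided: the divided dish: two upright ribs cross it and part it into four quarters; at the start in one of the two seats next to the one under the magnifier; 55 mm across, 14 mm high, lidded; loose in its seat between low steel pins; origin: centre of its underside
- dish_plain: plain dish, at the start in the other seat next to the magnifier; 55 mm across, 14 mm high, lidded; loose in its seat between low steel pins; origin: centre of its underside
- dish_left: plain dish in a seat farther round; 55 mm across, 14 mm high, lidded; loose in its seat between low steel pins; origin: centre of its underside
- dish_right: plain dish in a seat farther round; 55 mm across, 14 mm high, lidded; loose in its seat between low steel pins; origin: centre of its underside
- big_dish: lower of two stacked wide round dishes, 90 mm across, 15 mm high; bystander
- big_dish_top: upper of the two stacked 90 mm dishes; bystander
- boat_full: white weighing boat with cloves, 136 x 84 x 21 mm; bystander
- boat_empty: empty white weighing boat, 136 x 84 x 21 mm; bystander
- reagent_bottle: closed glass jar, 70 mm across, 140 mm high; bystander
- marker: marker pen lying down, 125 mm long; bystander
- spatula: steel spatula lying down, 145 mm long; bystander
- sample_jar: small closed jar, 48 mm across, 50 mm high; bystander
Mind the look-alikes: they are no part of the job. Leave any blue or orange look-alike of the dish_plain alone. Leave any purple look-alike of the dish_right alone.

How it is judged:
By the outcome, as a careful person would: the job done as asked, in the order asked, and still so for the second after the job is handed in, with the robot touching nothing.
It also fails if it takes over 38 s, if anything falls off the work surface, if the arm or the gripper's body presses on something with over 40 N, if the wrist force passes 120 N, or if a joint passes its speed limit or range.

## Working session

There is one attempt and no reset: what is moved stays moved. The work goes in short steps, Python scripts to look and compute and a tool call to move; the robot and the scene stay as the last step left them, time stands still between calls to the robot, and variables do not carry over. Pictures are saved under pics/ and viewed, and the job is handed in when it is done.

Besides the shell and the picture viewer there is one more tool, called as a command line: name --argument value ..., lists and objects as JSON in quotes. send_rows: Moves the arm, as the interface text tells. Its arguments: {"type":"object","properties":{"steps":{"type":"array"},"claw":{"type":"number"},"squeeze":{"type":"number"}},"required":["steps"]}

```bash
mkdir -p pics; ls; python3 - <<'E'
from plant import status, imaging, ticket, arm
import cv2
print(status.read_state()); print(arm.tcp_to_grasp)
for n in ["scene","side","wrist"]:
    print(n,imaging.camera_model(n)); cv2.imwrite(f"pics/{n}0.png",imaging.snapshot(n))
E
```

```text
pics
{'t': 0.0, 'joint_pos': array([-1.43648142,  0.59210801,  0.04829104,  1.60986907, -0.03330366,
        0.94272996, -0.03371243]), 'joint_vel': array([-0.00064886, -0.00041979, -0.00179141, -0.00080725,  0.00031753,
       -0.00172204, -0.00129331]), 'tau': array([-3.54225667e-04, -5.48693705e+01,  1.54604271e+00, -1.98121870e+01,
        9.30699811e-03,  8.65633105e-03, -1.02861600e-05]), 'position': array([0.16352241, 0.70535828, 0.19813134]), 'tcp_rot': array([-1.56569838,  0.17896694, -0.17874398]), 'ft_force': array([-0.47889445,  0.06203433,  0.14714894]), 'torque': array([ 0.01794811,  0.00433465, -0.00478673]), 'gripper_width': 1.0016054448715557}
0.0187
scene {'mtx': array([[610.533283  ,   0.        , 327.39834021],
       [  0.        , 610.533283  , 249.21186236],
       [  0.        ,   0.        ,   1.        ]]), 'k1': -0.1301782953012527, 'origin': array([ 1.47490175, -0.51703148,  0.86342665]), 'rotation': array([-1.90671502, -1.1779825 ,  0.62214564])}
side {'mtx': array([[590.88966741,   0.        , 316.49019318],
       [  0.        , 590.88966741, 250.91746796],
       [  0.        ,   0.        ,   1.        ]]), 'k1': -0.03206833757366778, 'origin': array([0.2669577 , 0.98692623, 0.79900646]), 'rotation': array([-0.30699671,  2.66113637, -1.42412299])}
wrist {'mtx': array([[378.05639477,   0.        , 315.30055986],
       [  0.        , 378.05639477, 247.86784691],
       [  0.        ,   0.        ,   1.        ]]), 'k1': -0.04688169145467274, 'mount': array([[-6.05972337e-04,  9.46191001e-01,  3.23608131e-01,
        -8.39861023e-02],
       [-1.51257105e-04, -3.23608273e-01,  9.46191134e-01,
        -1.74764979e-01],
       [ 9.99999805e-01,  5.24417624e-04,  3.39215773e-04,
        -4.20948435e-04],
       [ 0.00000000e+00,  0.00000000e+00,  0.00000000e+00,
         1.00000000e+00]])}
```

View pics/scene0.png

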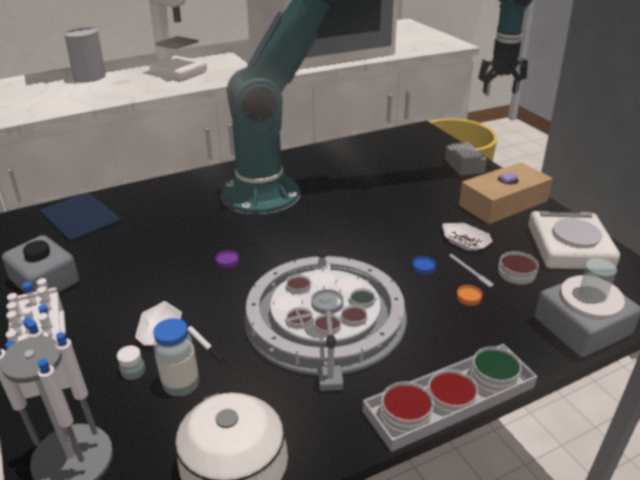

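View pics/side0.png

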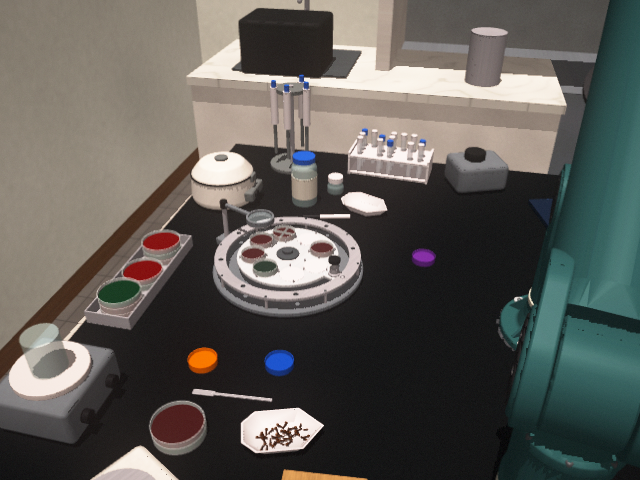

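View pics/wrist0.png

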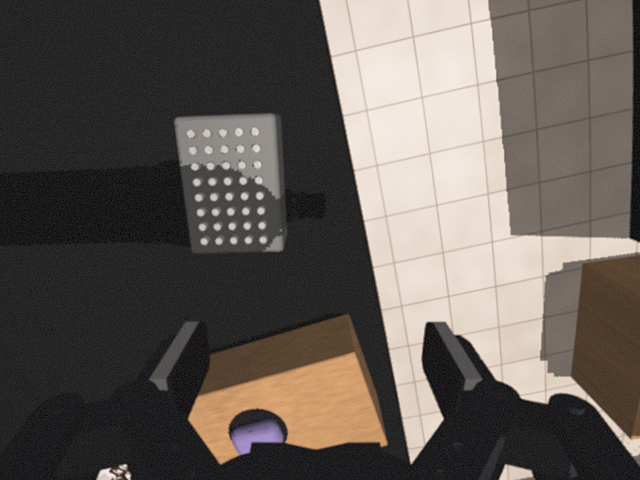

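The divided dish looks to be at scene (299,317) and side (284,232). The other neighbour is at scene (354,315) and side (253,254), and the viewed dish is at scene (327,324). I'll enlarge to confirm and measure the hub and button.

```bash
cat > h.py <<'E'
import numpy as np, cv2
from scipy.spatial.transform import Rotation as R
from plant import status, imaging
def ray(n,uv,st=None):
    m=imaging.camera_model(n); K=m["mtx"]
    d=np.array([m["k1"],0,0,0,0.])
    x=cv2.undistortPoints(np.array([[uv]],float),K,d,None,None,).ravel()
    v=np.array([x[0],x[1],1.])
    if n=="wrist":
        Rt=R.from_rotvec(st["tcp_rot"]).as_matrix(); M=m["mount"]
        o=Rt@M[:3,3]+st["position"]; v=Rt@M[:3,:3]@v
    else:
        o=m["origin"]; v=R.from_rotvec(m["rotation"]).as_matrix()@v
    return o,v/np.linalg.norm(v)
def onz(n,uv,z,st=None):
    o,v=ray(n,uv,st); return o+v*(z-o[2])/v[2]
def proj(n,p,st=None):
    m=imaging.camera_model(n)
    if n=="wrist":
        Rt=R.from_rotvec(st["tcp_rot"]).as_matrix(); M=m["mount"]
        q=M[:3,:3].T@(Rt.T@(np.array(p)-st["position"])-M[:3,3])
    else: q=R.from_rotvec(m["rotation"]).as_matrix().T@(np.array(p)-m["origin"])
    return cv2.projectPoints(q.reshape(1,1,3),np.zeros(3),np.zeros(3),m["mtx"],np.array([m["k1"],0,0,0,0.]))[0].ravel()
def tri(rays):
    A=np.zeros((3,3));b=np.zeros(3)
    for o,v in rays:
        P=np.eye(3)-np.outer(v,v);A+=P;b+=P@o
    return np.linalg.solve(A,b)
E
python3 - <<'E'
import cv2,numpy as np
a=cv2.imread("pics/scene0.png")[245:375,240:412]; b=cv2.imread("pics/side0.png")[190:320,205:377]
o=np.hstack([cv2.resize(x,(400,302),interpolation=cv2.INTER_CUBIC) for x in (a,b)]); cv2.imwrite("pics/crop0.png",o)
from h import *
for n,uv,z in [("scene",(327,300),.049),("side",(288,254),.049),("scene",(322,262),.09),("side",(335,260),.09),("scene",(299,317),.06),("side",(284,232),.06)]: print(n,uv,onz(n,uv,z))
E
```

```text
scene (327, 300) [ 0.57950027 -0.07108993  0.049     ]
side (288, 254) [ 0.58269015 -0.08140849  0.049     ]
scene (322, 262) [ 0.50278532 -0.04490069  0.09      ]
side (335, 260) [ 0.46263149 -0.0237807   0.09      ]
scene (299, 317) [ 0.61475359 -0.15151418  0.06      ]
side (284, 232) [ 0.61212692 -0.15347054  0.06      ]
```

View pics/crop0.png

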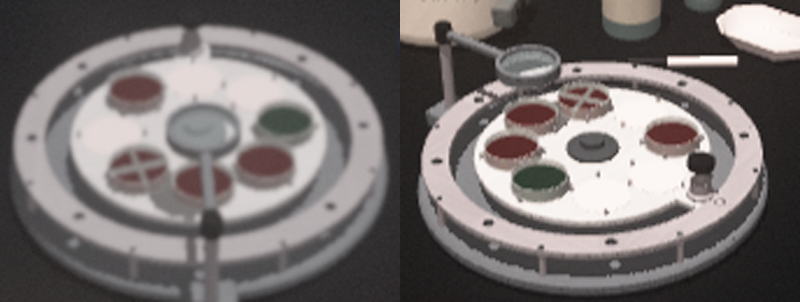

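The dish with the rib cross is the one at side (284,232) and scene (299,317). Both neighbours are clear, and only this one has ribs. Next is an accurate hub from the ring holes.

```bash
python3 - <<'E'
import cv2,numpy as np
b=cv2.imread("pics/side0.png")[200:320,208:368]
cv2.imwrite("pics/crop1.png",cv2.resize(b,(800,600),interpolation=cv2.INTER_CUBIC))
a=cv2.imread("pics/scene0.png")[245:370,240:410]
cv2.imwrite("pics/crop2.png",cv2.resize(a,None,fx=4.7,fy=4.7,interpolation=cv2.INTER_CUBIC))
E
```

```text
(no output)
```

View pics/crop1.png

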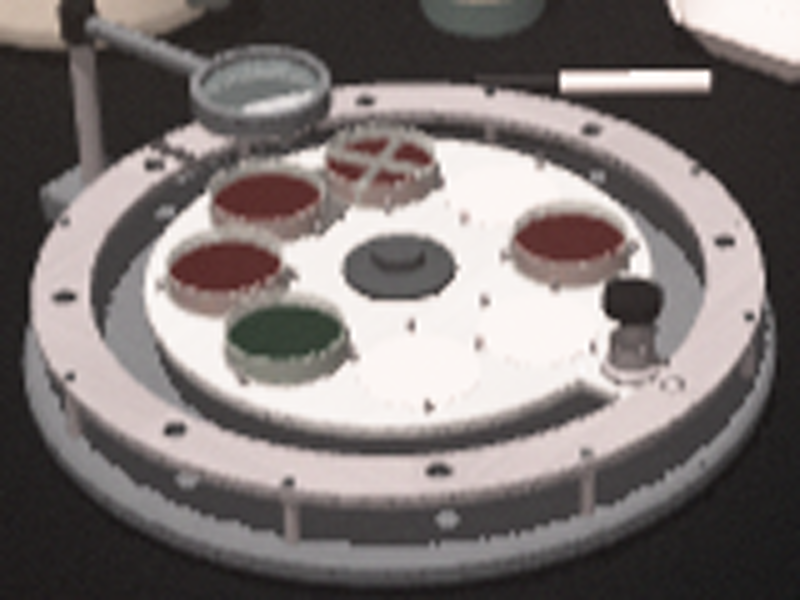

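View pics/crop2.png

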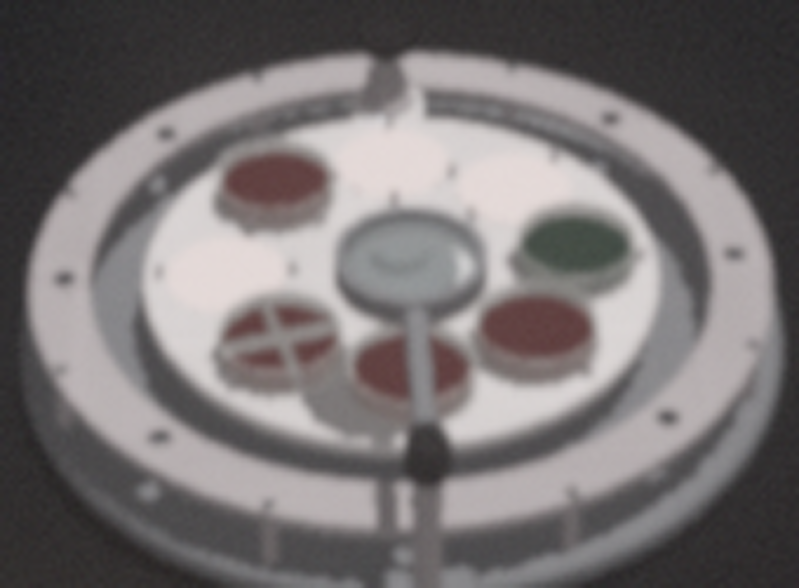

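```bash
python3 - <<'E'
from h import *
from scipy.optimize import least_squares
S=[(365,101),(591,129),(724,241),(439,470),(176,429),(64,296)]
C=[(166,132),(611,117),(735,253),(669,417),(159,437),(65,278)]
for n,L,s,o in [("side",S,5,(208,200)),("scene",C,4.7,(240,245))]:
    P=np.array([onz(n,(o[0]+(x+.5)/s-.5,o[1]+(y+.5)/s-.5),.05)[:2] for x,y in L])
    f=lambda q:(np.hypot(*(P-q[:2]).T)-q[2])
    r=least_squares(f,[.58,-.08,.15]); c=r.x[:2]
    r2=least_squares(lambda q:np.hypot(*(P-q[:2]).T)-.15,[.58,-.08])
    ang=np.degrees(np.arctan2(*(P-c).T[::-1]))
    print(n,r.x,r2.x,np.round(r2.fun*1000,1),np.round(ang%45,1),np.round(ang))
    if n=="side":
        print("button",onz(n,(208+634.5/5-.5,200+290/5),.090),"pin",onz(n,(208+672.5/5-.5,200+384/5),.0525))
    else: print("btn",onz(n,(240+385/4.7-.5,245+65/4.7-.5),.09),onz(n,(322,260),.09))
E
```

```text
side [ 0.58446211 -0.08266674  0.15064493] [ 0.58446354 -0.08266716] [0.4 0.9 0.5 0.8 0.3 1. ] [21.9 22.1 21.8 21.8 21.9 21.7] [ -68. -113. -158.  112.   67.   22.]
button [ 0.46538643 -0.0308257   0.09      ] pin [ 0.44562387 -0.0186687   0.0525    ]
scene [ 0.58233805 -0.0771447   0.15040845] [ 0.58233714 -0.07714435] [0.7 0.4 0.3 0.5 0.6 0. ] [21.6 21.8 21.8 21.8 21.6 21.7] [-158.  112.   67.   22.  -68. -113.]
btn [ 0.48978559 -0.03995065  0.09      ] [ 0.49604126 -0.04159047  0.09      ]
```

```bash
cat >> h.py <<'E'
def delta(st,p):
    Rt=R.from_rotvec(st["tcp_rot"]).as_matrix(); return Rt.T@(np.array(p)-st["position"])
E
python3 - <<'E'
from h import *
st=status.read_state()
print(R.from_rotvec(st["tcp_rot"]).as_matrix().round(3))
print(delta(st,[.466,-.030,.21]))
E
```

```text
[[ 0.974 -0.     0.226]
 [-0.226 -0.002  0.974]
 [ 0.    -1.    -0.002]]
[ 0.460684   -0.01043969 -0.64837489]
```

send_rows --steps '[0.03,-0.02,-0.045,4,0.065,-0.03,-0.09,8,0.1,-0.03,-0.135,12,0.13,-0.03,-0.18,16,0.165,-0.03,-0.23,20,0.2,-0.03,-0.28,24,0.23,-0.03,-0.325,28,0.265,-0.03,-0.37,32,0.3,-0.03,-0.42,36,0.33,-0.03,-0.465,40]' --claw 1 --squeeze 40

```text
t: 1.4
position: [0.3807, 0.1767, 0.2294]
tcp_rot: [-1.446, 0.724, -0.725]
ft_force: [1.1, -0.4, -0.4]
gripper_width: -0.001
```

```bash
python3 - <<'E'
from h import *
st=status.read_state()
print(st["t"],st["position"],st["joint_pos"].round(2),st["gripper_width"],st["ft_force"].round(1),st["joint_vel"].round(2))
print(R.from_rotvec(st["tcp_rot"]).as_matrix().round(3)); print(delta(st,[.466,-.030,.17]))
E
```

```text
1.4 [0.38069945 0.17665431 0.2294494 ] [-0.87  0.17  0.38  2.24 -0.09  0.75  0.21] -0.0005215479713170487 [ 1.1 -0.4 -0.4] [ 0.65 -0.07  0.37  0.11 -0.06 -0.04  0.51]
[[ 0.599  0.     0.801]
 [-0.801  0.     0.599]
 [ 0.    -1.     0.001]]
[ 0.21658607  0.05942794 -0.05545464]
```

send_rows --steps '[0.045,0.01,-0.014,5,0.085,0.03,-0.028,10,0.13,0.04,-0.042,15,0.165,0.05,-0.055,20,0.165,0.05,-0.055,20,0.165,0.05,-0.055,20]'

```text
t: 2.15
position: [0.4351, 0.0143, 0.1792]
tcp_rot: [-1.335, 0.989, -0.988]
ft_force: [-0.6, 0.5, -0.7]
gripper_width: -0.002
```

```bash
python3 - <<'E'
from h import *
st=status.read_state()
cv2.imwrite("pics/w1.png",imaging.snapshot("wrist"))
cv2.imwrite("pics/s1.png",imaging.snapshot("side"))
print(st["t"],st["position"],st["joint_pos"].round(2))
np.save("st1.npy",np.r_[st["position"],st["tcp_rot"]])
print(proj("wrist",[.466,-.030,.09],st),proj("wrist",[.5834,-.08,.049],st),proj("wrist",st["position"],st),proj("side",st["position"]))
E
```

```text
2.15 [0.435145   0.01431648 0.17921434] [-0.54  0.29  0.5   2.27 -0.23  0.63  0.43]
[337.45820081 302.15031787] [435.24844156 359.33853064] [316.65851806 291.6910986 ] [345.56546184 235.19423502]
```

View pics/w1.png

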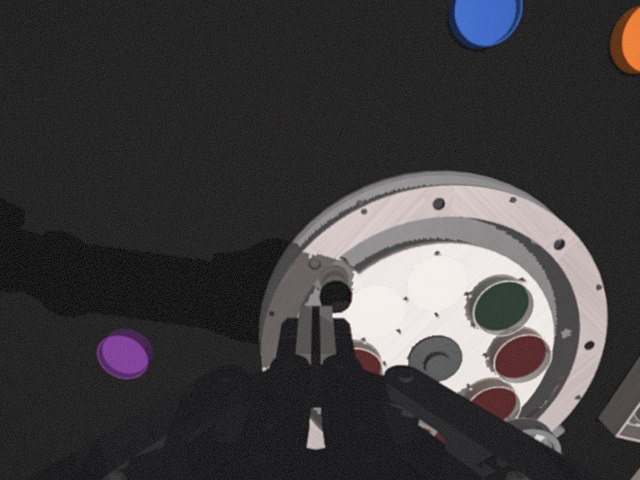

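View pics/s1.png

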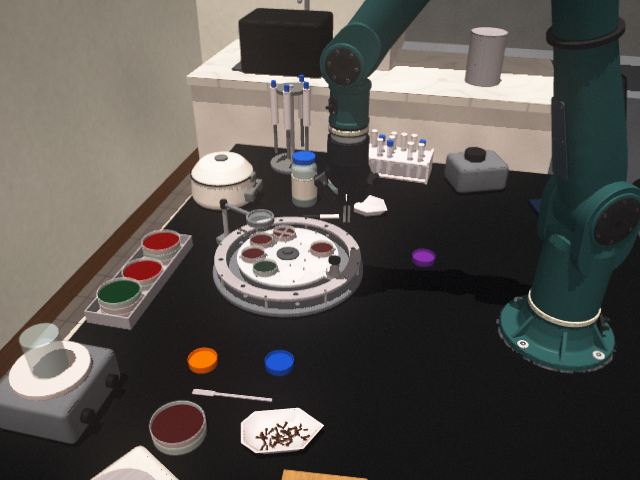

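```bash
python3 - <<'E'
from h import *
s=np.load("st1.npy"); st={"position":s[:3],"tcp_rot":s[3:]}
b=cv2.imread("pics/s1.png")[160:290,280:420]; a=cv2.imread("pics/w1.png")[240:350,260:400]
cv2.imwrite("pics/crop3.png",np.hstack([cv2.resize(b,(400,371),interpolation=2),cv2.resize(a,(400,371),interpolation=2)]))
print(onz("wrist",(336,294),.09,st),onz("wrist",(435,362),.05,st))
C=[(438.5,203.5),(559,243.5),(589,345)]
P=np.array([onz("wrist",c,.05,st)[:2] for c in C])
from scipy.optimize import least_squares
r2=least_squares(lambda q:np.hypot(*(P-q[:2]).T)-.15,[.58,-.08]); print(r2.x,r2.fun,np.degrees(np.arctan2(*(P-r2.x).T[::-1])))
E
```

```text
[ 0.46274747 -0.0236844   0.09      ] [ 0.58380672 -0.08228854  0.05      ]
[ 0.58189797 -0.07816533] [-6.02066597e-05  8.47031878e-05 -5.98108015e-05] [111.89119593  66.96614045  21.66507409]
```

View pics/crop3.png

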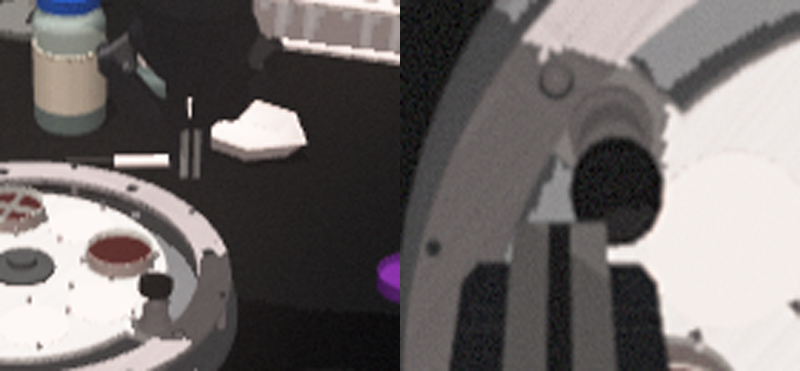

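```bash
python3 - <<'E'
from h import *
s=np.load("st1.npy"); st={"position":s[:3],"tcp_rot":s[3:]}
for k in [0,.01,.02,.03]:
  for x in (-.011,0,.011):
    Rt=R.from_rotvec(s[3:]).as_matrix(); p=s[:3]+Rt@[x,-k,0]
    print(k,x,proj("wrist",p,st).round(1),proj("side",p).round(1))
t=tri([ray("wrist",(316.7,305),st),ray("side",(346.5,222))]); print(t,delta(st,t))
E
```

```text
0 -0.011 [316.7 271.7] [346.2 238.2]
0 0 [316.7 291.7] [345.6 235.2]
0 0.011 [316.6 310.9] [345.  232.3]
0.01 -0.011 [316.8 279.8] [346.3 233.8]
0.01 0 [316.7 300.6] [345.7 230.9]
0.01 0.011 [316.7 320.7] [345.1 228. ]
0.02 -0.011 [316.9 288.7] [346.5 229.5]
0.02 0 [316.8 310.5] [345.8 226.5]
0.02 0.011 [316.8 331.4] [345.2 223.6]
0.03 -0.011 [317.  298.7] [346.6 225. ]
0.03 0 [316.9 321.5] [346.  222.1]
0.03 0.011 [316.9 343.3] [345.4 219.2]
[0.43190801 0.02551402 0.21637594] [-0.01167152 -0.03715641  0.00015733]
```

send_rows --steps '[0.025,0.01,0.008,0,0.05,0.02,0.016,0,0.05,0.04,0.016,0,0.05,0.06,0.016,0,0.05,0.07,0.016,0,0.05,0.07,0.016,0]'

```text
t: 3.0
position: [0.465, -0.0285, 0.109]
tcp_rot: [-1.336, 0.988, -0.987]
ft_force: [0.5, -0.6, 1.1]
gripper_width: -0.002
```

```bash
python3 - <<'E'
from h import *
st=status.read_state()
w=imaging.snapshot("wrist");s=imaging.snapshot("side")
cv2.imwrite("pics/crop4.png",np.hstack([cv2.resize(s[160:290,280:420],(400,371),interpolation=2),cv2.resize(w[240:350,260:400],(400,371),interpolation=2)]))
print(st["t"],st["position"],st["joint_pos"].round(2),delta(st,[.4648,-.0286,.09]),st["ft_force"])
E
```

```text
3.0 [ 0.46496013 -0.02852913  0.1090476 ] [-0.34  0.45  0.4   2.27 -0.37  0.49  0.65] [ 3.27226961e-05  1.90477364e-02 -1.56583582e-04] [ 0.5165572  -0.55927242  1.11593607]
```

View pics/crop4.png

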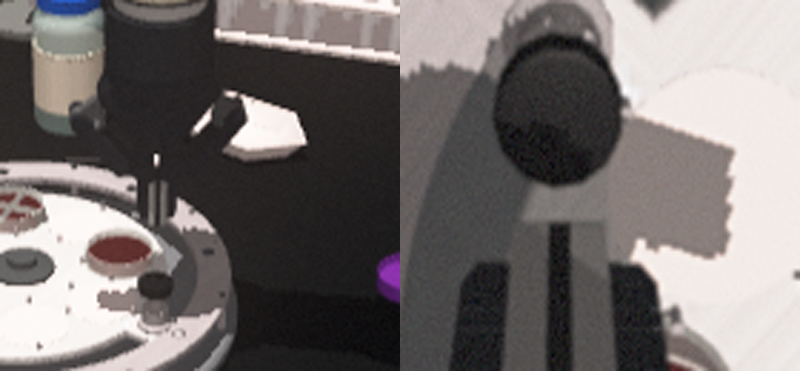

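The visible fingertips sit about 33 mm short of the nominal TCP, so I'll descend slowly and find contact by force.

send_rows --steps '[0,0.005,0,0,0,0.01,0,0,0,0.015,0,0,0,0.019,0,0,0,0.022,0,0,0,0.022,0,0]'

```text
t: 3.85
position: [0.4651, -0.0294, 0.087]
tcp_rot: [-1.335, 0.989, -0.988]
ft_force: [-0.3, 0.1, 0.7]
gripper_width: 0.002
```

```bash
python3 - <<'E'
from h import *
st=status.read_state()
w=imaging.snapshot("wrist");s=imaging.snapshot("side")
cv2.imwrite("pics/crop5.png",np.hstack([cv2.resize(s[160:290,280:420],(400,371),interpolation=2),cv2.resize(w[240:350,260:400],(400,371),interpolation=2)]))
print(st["t"],st["position"],st["joint_pos"].round(2),delta(st,[.4648,-.0286,.09]),st["ft_force"])
E
```

```text
3.85 [ 0.46512703 -0.02939181  0.08704742] [-0.3   0.49  0.36  2.28 -0.4   0.43  0.68] [-8.53108482e-04 -2.95242775e-03 -8.37681229e-05] [-0.2796318   0.11030382  0.72589681]
```

View pics/crop5.png

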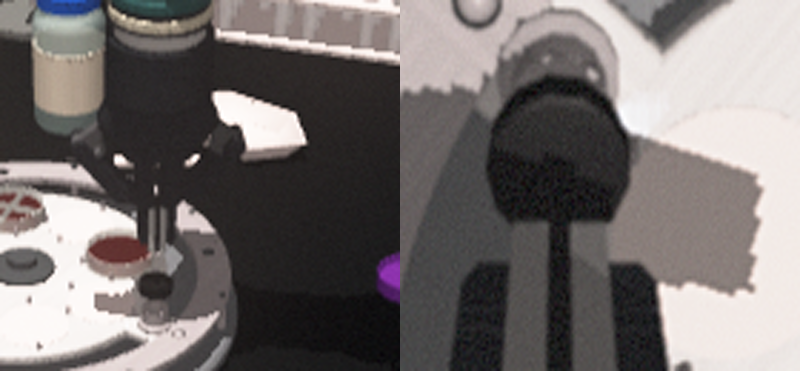

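send_rows --steps '[0,0.006,0,0,0,0.012,0,0,0,0.018,0,0,0,0.024,0,0,0,0.028,0,0,0,0.028,0,0]'

```text
t: 4.7
position: [0.4651, -0.0293, 0.059]
tcp_rot: [-1.335, 0.989, -0.988]
ft_force: [-0.0, -0.3, -0.3]
gripper_width: 0.001
```

```bash
cat > look.py <<'E'
import sys
from h import *
st=status.read_state()
w=imaging.snapshot("wrist");s=imaging.snapshot("side")
i=sys.argv[1]
cv2.imwrite(f"pics/w_{i}.png",w);cv2.imwrite(f"pics/s_{i}.png",s)
cv2.imwrite(f"pics/crop_{i}.png",np.hstack([cv2.resize(s[180:310,245:385],(400,371),interpolation=2),cv2.resize(w[220:380,230:402],(400,371),interpolation=2)]))
print(st["t"],st["position"],st["joint_pos"].round(2),st["ft_force"],st["torque"].round(2))
print(R.from_rotvec(st["tcp_rot"]).as_matrix().round(4))
E
python3 look.py 6
```

```text
4.7 [ 0.46507973 -0.02934233  0.05896561] [-0.26  0.54  0.3   2.29 -0.44  0.37  0.72] [-0.02982367 -0.30917493 -0.34614318] [ 0.01 -0.04  0.04]
[[ 2.915e-01 -7.000e-04  9.566e-01]
 [-9.566e-01  0.000e+00  2.915e-01]
 [-2.000e-04 -1.000e+00 -7.000e-04]]
```

View pics/crop_6.png

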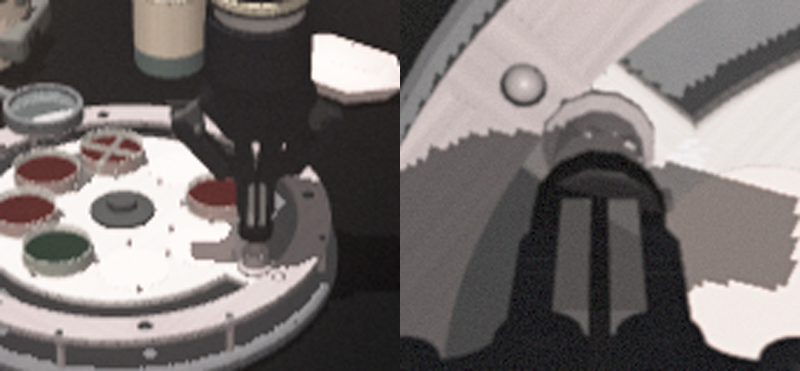

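send_rows --steps '[0,0.002,0,0,0,0.004,0,0,0,0.006,0,0,0,0.008,0,0,0,0.008,0,0]'

```text
t: 5.42
position: [0.4656, -0.0293, 0.0515]
tcp_rot: [-1.334, 0.988, -0.989]
ft_force: [-0.2, 0.5, 6.5]
gripper_width: -0.003
```

```bash
python3 look.py 7
```

```text
5.425 [ 0.46560427 -0.02933541  0.05148528] [-0.25  0.55  0.29  2.29 -0.45  0.35  0.72] [-0.22423018  0.50495553  6.46954342] [0.04 0.07 0.01]
[[ 2.914e-01  5.000e-04  9.566e-01]
 [-9.566e-01  2.000e-04  2.914e-01]
 [-0.000e+00 -1.000e+00  6.000e-04]]
```

View pics/crop_7.png

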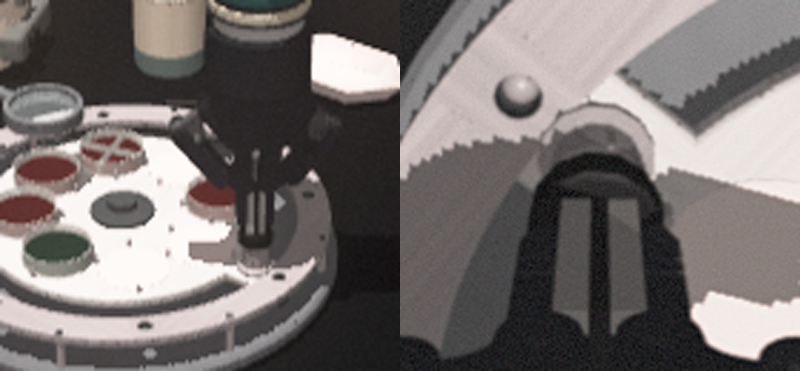

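send_rows --steps '[0,0.003,0,0,0,0.005,0,0,0,0.007,0,0,0,0.007,0,0]'

```text
t: 6.02
position: [0.4656, -0.0291, 0.0456]
tcp_rot: [-1.333, 0.989, -0.988]
ft_force: [-3.4, 1.3, 19.9]
gripper_width: -0.001
```

```bash
python3 look.py 8; python3 - <<'E'
import numpy as np
from h import *
st=status.read_state(); Rt=R.from_rotvec(st["tcp_rot"]).as_matrix()
p=st["position"]; hub=np.array([.5825,-.079,p[2]])
for a in [6,12,18,24,30,36,42,45,46,47,48]:
    q=hub+R.from_euler("z",a,degrees=True).apply(p-hub); print(a,(Rt.T@(q-p)).round(4))
E
```

```text
6.025 [ 0.46557352 -0.02907324  0.04564452] [-0.24  0.56  0.27  2.3  -0.46  0.33  0.73] [-3.35952406  1.2802121  19.90774561] [ 0.21  0.69 -0.  ]
[[ 2.911e-01  7.000e-04  9.567e-01]
 [-9.567e-01  1.600e-03  2.911e-01]
 [-1.300e-03 -1.000e+00  1.200e-03]]
6 [ 0.0106 -0.     -0.008 ]
12 [ 0.022  -0.     -0.0149]
18 [ 0.0341 -0.0001 -0.0205]
24 [ 0.0466 -0.0001 -0.0249]
30 [ 0.0596 -0.0001 -0.0279]
36 [ 0.0728 -0.0001 -0.0295]
42 [ 0.0861 -0.0001 -0.0297]
45 [ 0.0927 -0.0001 -0.0293]
46 [ 0.095  -0.0001 -0.0291]
47 [ 0.0972 -0.0001 -0.0289]
48 [ 0.0994 -0.0002 -0.0286]
```

View pics/crop_8.png

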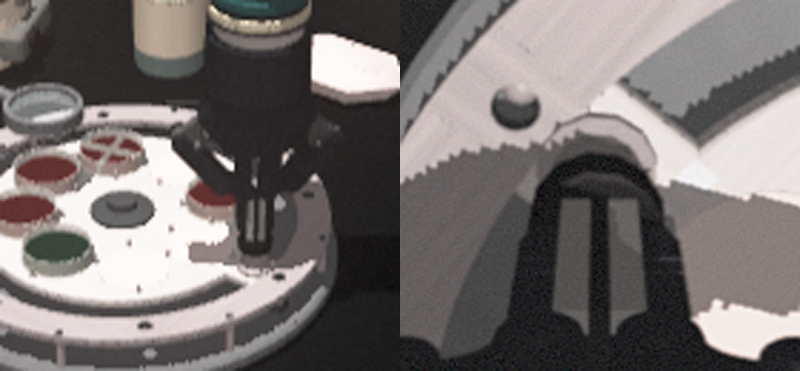

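send_rows --steps '[0.0025,0,-0.0021,-1.5,0.0069,0,-0.0055,-4,0.0125,0,-0.0092,-7,0.0182,0,-0.0127,-10,0.024,0,-0.0159,-13,0.03,0,-0.0188,-16,0.0341,0,-0.0205,-18,0.0341,0,-0.0205,-18]'

```text
t: 7.12
position: [0.456, -0.0685, 0.0457]
tcp_rot: [-1.437, 0.749, -0.751]
ft_force: [-2.5, 0.6, 19.4]
gripper_width: 0.001
```

```bash
python3 look.py 9
```

```text
7.125 [ 0.45601566 -0.06853885  0.04565448] [-0.09  0.55  0.18  2.31 -0.32  0.31  0.99] [-2.5301978   0.55898349 19.36524938] [0.04 0.61 0.03]
[[ 5.722e-01  1.400e-03  8.201e-01]
 [-8.201e-01  4.000e-04  5.722e-01]
 [ 5.000e-04 -1.000e+00  1.400e-03]]
```

View pics/crop_9.png

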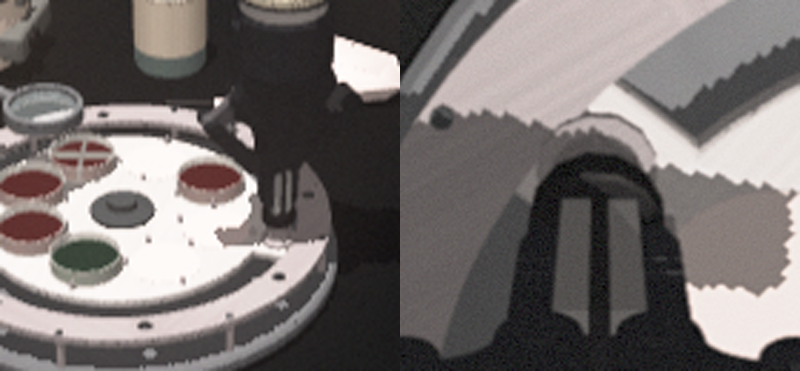

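```bash
python3 - <<'E'
import numpy as np
from h import *
st=status.read_state(); Rt=R.from_rotvec(st["tcp_rot"]).as_matrix()
p=st["position"]; hub=np.array([.5825,-.079,p[2]]); print(np.degrees(np.arctan2(*(p-hub)[1::-1])))
for a in [1.5,4,7,10,13,16,19,22,24,25,26,27]:
    q=hub+R.from_euler("z",a,degrees=True).apply(p-hub); print(a,(Rt.T@(q-p)).round(4))
E
```

```text
175.15243176867023
1.5 [ 0.0026 -0.     -0.0021]
4 [ 0.007  -0.     -0.0054]
7 [ 0.0125 -0.     -0.0092]
10 [ 0.0182 -0.     -0.0126]
13 [ 0.024  -0.     -0.0158]
16 [ 0.03   -0.     -0.0186]
19 [ 0.0362 -0.     -0.0211]
22 [ 0.0425 -0.     -0.0233]
24 [ 0.0467 -0.     -0.0246]
25 [ 0.0488 -0.     -0.0252]
26 [ 0.051  -0.     -0.0257]
27 [ 0.0531 -0.     -0.0262]
```

send_rows --steps '[0.0026,0,-0.0021,-1.5,0.007,0,-0.0054,-4,0.0125,0,-0.0092,-7,0.0182,0,-0.0126,-10,0.024,0,-0.0158,-13,0.03,0,-0.0186,-16,0.0362,0,-0.0211,-19,0.0425,0,-0.0233,-22,0.0488,0,-0.0252,-25,0.051,0,-0.0257,-26]'

```text
t: 8.48
position: [0.4648, -0.1255, 0.0457]
tcp_rot: [-1.534, 0.396, -0.399]
ft_force: [-2.6, -0.3, 16.5]
gripper_width: -0.003
```

send_rows --steps '[0,0,0,0,0,0,0,0]'

```text
t: 8.72
position: [0.4648, -0.1254, 0.0457]
tcp_rot: [-1.534, 0.396, -0.4]
ft_force: [-1.8, -0.8, 16.6]
gripper_width: -0.001
```

```bash
python3 look.py 10; python3 - <<'E'
import numpy as np
from h import *
st=status.read_state()
p=st["position"]; hub=np.array([.5825,-.079,p[2]]); print(np.degrees(np.arctan2(*(p-hub)[1::-1])),np.linalg.norm(p-hub))
E
```

```text
8.725 [ 0.46479671 -0.12542636  0.04570502] [ 0.12  0.55  0.07  2.26 -0.11  0.33  1.35] [-1.79942381 -0.81496122 16.56605983] [-0.21  0.41  0.08]
[[ 8.738e-01  2.400e-03  4.862e-01]
 [-4.862e-01 -9.000e-04  8.738e-01]
 [ 2.500e-03 -1.000e+00  4.000e-04]]
-158.50129674679266 0.12652000648118375
```

View pics/w_10.png

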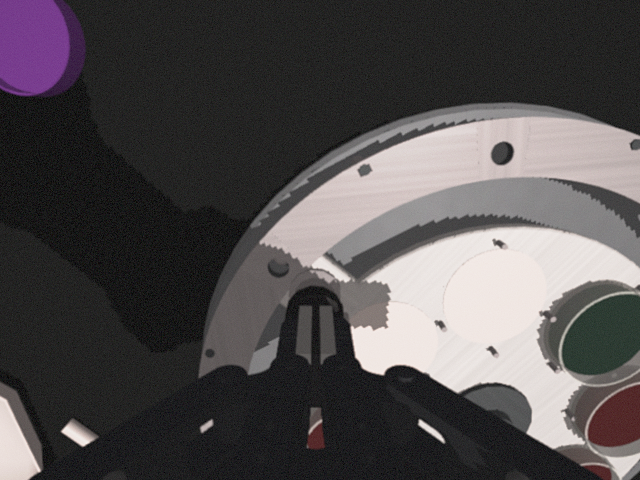

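View pics/crop_10.png

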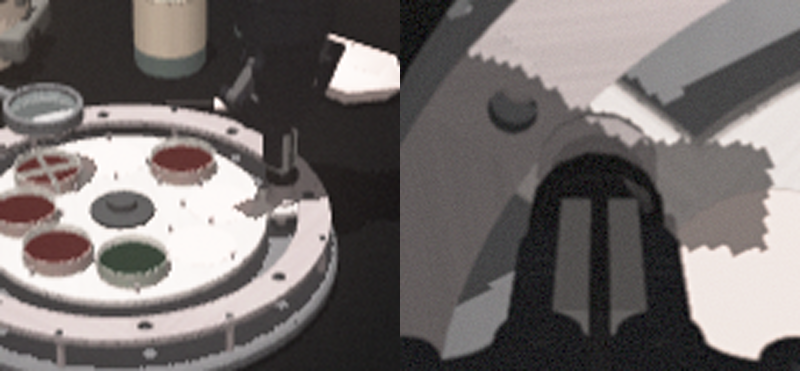

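In the wrist view the hole is at crop (512,110). At the start, with the pin in its hole, it was at (516,104). That puts the wheel about 0.5° short, so I'll nudge it on and then lift.

send_rows --steps '[0.0005,0,-0.0004,-0.3,0.0009,0,-0.0008,-0.6,0.0009,0,-0.0008,-0.6,0.0009,0,-0.0008,-0.6]'

```text
t: 9.32
position: [0.4651, -0.1263, 0.0457]
tcp_rot: [-1.536, 0.388, -0.392]
ft_force: [-1.8, 0.4, 16.6]
gripper_width: -0.001
```

```bash
python3 look.py 11; python3 - <<'E'
from h import *
a=cv2.imread("pics/w_8.png")[240:300,255:325];b=cv2.imread("pics/w_11.png")[240:300,255:325]
cv2.imwrite("pics/c11.png",np.hstack([cv2.resize(x,(400,343),interpolation=2) for x in(a,b)]))
st=status.read_state()
p=st["position"]; hub=np.array([.5825,-.079,p[2]]); print(np.degrees(np.arctan2(*(p-hub)[1::-1])))
E
```

```text
9.325 [ 0.46514529 -0.12629045  0.04571759] [ 0.12  0.55  0.07  2.26 -0.11  0.33  1.35] [-1.82061501  0.43941094 16.55798029] [-0.12  0.43  0.05]
[[ 8.790e-01  2.300e-03  4.769e-01]
 [-4.769e-01 -7.000e-04  8.790e-01]
 [ 2.300e-03 -1.000e+00  5.000e-04]]
-158.0456317254122
```

View pics/c11.png

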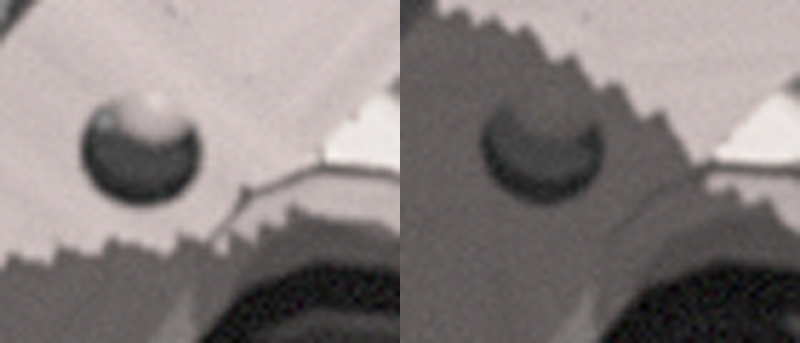

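The hole and pin nose now line up as they did at the start: the left panel has (142,150), and the right panel has (142,148) plus its 400 px offset. Lifting straight up.

send_rows --steps '[0,-0.003,0,0,0,-0.006,0,0,0,-0.009,0,0,0,-0.012,0,0,0,-0.015,0,0,0,-0.02,0,0,0,-0.03,0,0,0,-0.045,0,0,0,-0.06,0,0]'

```text
t: 10.55
position: [0.4643, -0.1256, 0.1055]
tcp_rot: [-1.535, 0.389, -0.39]
ft_force: [0.5, 0.3, 0.1]
gripper_width: 0.002
```

```bash
python3 look.py 12
```

```text
10.55 [ 0.46427414 -0.12555672  0.10550966] [ 0.1   0.44  0.1   2.23 -0.09  0.47  1.34] [0.45109155 0.28135294 0.10908197] [-0.02  0.01  0.05]
[[ 8.793e-01  4.000e-04  4.764e-01]
 [-4.764e-01 -1.000e-04  8.793e-01]
 [ 4.000e-04 -1.000e+00  1.000e-04]]
```

View pics/w_12.png

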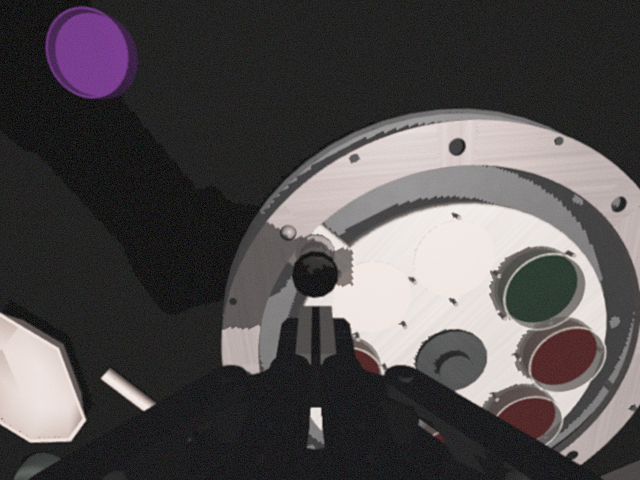

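View pics/crop_12.png

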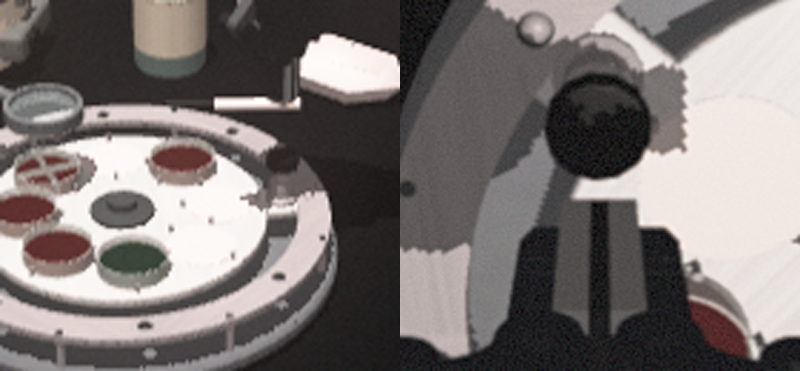

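The pin nose shows bright in its hole at wrist (288,232), and the button has risen. I'll withdraw up and away for a clear final check.

send_rows --steps '[0,-0.03,0,0,0,-0.07,0,0,0,-0.1,0.03,0,0,-0.12,0.08,0,0,-0.12,0.13,0,0,-0.12,0.18,0,0,-0.12,0.22,0,0,-0.12,0.22,0]'

```text
t: 11.65
position: [0.5702, 0.0725, 0.2242]
tcp_rot: [-1.534, 0.384, -0.384]
ft_force: [0.4, -1.3, -1.2]
gripper_width: 0.001
```

```bash
python3 look.py 13; python3 - <<'E'
from h import *
s=cv2.imread("pics/s_13.png"); c=imaging.snapshot("scene"); cv2.imwrite("pics/sc13.png",c)
cv2.imwrite("pics/c13.png",np.hstack([cv2.resize(s[195:315,208:368],(400,300),interpolation=2),cv2.resize(c[245:370,240:410],(400,300),interpolation=2)]))
hub=np.array([.5834,-.08,0])
f=lambda a,r,z: hub+[r*np.cos(np.radians(a)),r*np.sin(np.radians(a)),z]
for n,p in [("btn up",f(201.8,.128,.09)),("btn down",f(201.8,.128,.081)),("divided",f(-23.2,.078,.063))]: print(n,proj("side",p))
E
```

```text
11.65 [0.57015977 0.0724909  0.22418323] [-0.26  0.37  0.08  1.93 -0.04  0.84  0.92] [ 0.37010795 -1.26884055 -1.18146257] [-0.05  0.02  0.02]
[[ 8.824e-01  1.000e-03  4.706e-01]
 [-4.706e-01  2.000e-03  8.824e-01]
 [-1.000e-04 -1.000e+00  2.200e-03]]
btn up [343.45514701 234.48882511]
btn down [343.35336435 237.85490482]
divided [261.12268539 238.14448056]
```

View pics/c13.png

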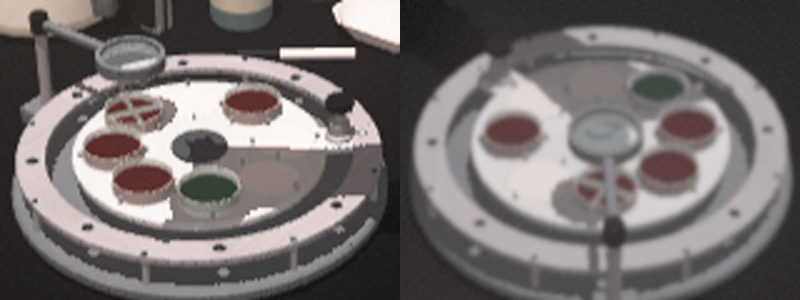

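View pics/s_13.png

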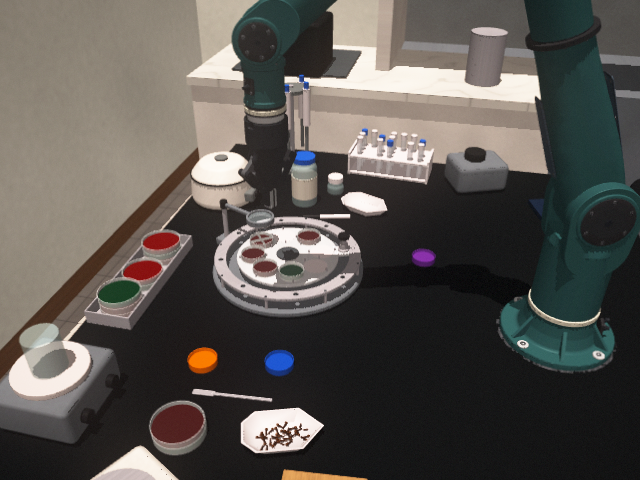

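```bash
python3 -c "
from plant import ticket,status
s=status.read_state();print(abs(s['joint_vel']).max(),s['ft_force']);print(ticket.sign_off())"
```

```text
0.012592144658920557 [ 0.20098151 -0.06969511  0.28702749]
the job is handed in; nothing more can be done
None
```

The divided dish is now under the magnifier, and the plunger has sprung up into the next hole, so the wheel should be locked again. I pressed the button fully down with the shut fingertips at about 20 N and turned the wheel one hole counter-clockwise. I corrected a shortfall of about 0.5° before lifting off, and handed in at about 11.7 s of the 38 s.

**Last checks:**
- **Dish:** the ribbed dish appears under the lens in both fixed views. In the side view it is at (261,239), against (261,238) predicted.
- **Plunger:** the pin's nose shows bright in its hole. The button top is at about row 233 in the side view, where fully up would be 234.5 and 9 mm down would be 238.
- **Robot:** it is clear of everything, at rest, with wrist force near zero.
- **Rest of the bench:** nothing else looks moved in the side view. I judged this by eye and did not measure it.

**Disagreements:**
- **Fingertips:** they touched about 33 mm behind the stated TCP. The camera views had shown this too, so I found contact by force.
- **Hub position:** the camera estimates differed by up to 6 mm. I aligned the hole using the wrist view instead.

I did not test the lock by pushing on the wheel.

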